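Lift the filter element out of the oil tank with the pull hook

TASK

Take the pull hook from its rest and with it lift the oily filter element by its wire bail off the pedestal inside the tank and out through the round port, keeping the gripper itself off the element. Stand the element gently upright in the drip tray, unhook it, and hang the pull hook back in its rest. Leave the port's cover where it lies.

Things in the scene. Friction and masses are not known exactly. Their poses are not given: they have to be found in the camera images.
- tank: Fixed closed grey sheet-steel oil tank, 220 (x) x 180 (y) x 140 mm high, level gauge on its front (-x). Origin: middle of underside. A round port with a steel flange (140 mm outside, rim 146 mm above the bench) is in its top wall at x = -22 mm. On top at x = +83 mm, y = +56 and -54 mm: a black breather (to 166 mm above the bench) and a pipe fitting (to 162 mm).
- port (a point): Centre of the port, level with the rim of its flange, 146 mm above the bench; the clear opening is 116 mm in diameter. Axes as the tank's. Centred under it inside the tank is the pedestal: a seat disc 20 mm above the bench, with a low spigot on it 36 mm wide and 7 mm high.
- filter_element: Loose round pleated filter element, 62 mm in diameter, body 46 mm tall, 0.15 to 0.31 kg. Origin: centre of its underside, z up. It stands on the pedestal's seat disc; the spigot goes 7 mm up into its open underside with 7 mm play all round. A rigid upright wire bail (wire 5 mm thick) stands on it: an arch in its y-z plane, 48 mm wide.
- bail_top (a point): Crown of the element's bail, on the wire's centre line, 88 mm above the element's underside; the wire here runs along this frame's y, with 39 mm of free height under it. At the start it lies 38 mm below the port's rim, its y within 0.6 rad of the tank's y.
- hook_grip (a point): Centre of the loose pull hook's flat-sided light wooden handle: 18 mm thick (x), 110 mm long (y), 22 mm high (z); the hook weighs about 0.18 kg. A 6 mm steel rod runs straight down from the handle's middle and ends in an open hook in the x-z plane.
- hook_bowl (a point): Bottom inside the hook's bowl, straight below the handle's centre by 104 mm; the rod below is 6 mm thick, so the hook ends 110 mm below the handle's centre. The hook's point is at x = +15 mm, its top 12 mm above this; the rod's back bend swings out to x = -16 mm. A wire along y gets into the bowl from the +x side, over the point. Axes as the handle's.
- hook_rest: Fixed dark steel rest, foot 85 (x) x 104 mm (y). Origin: centre of its underside. Two upright cheeks 6 mm thick at y = +42 and -42 mm have U notches 26 mm wide, bottom 120 mm above the bench, flaring to 143 mm. The handle lies along y in both notches, its centre 131 mm above the bench (4 mm play each way in x); rod and hook hang between the cheeks.
- tray: Fixed shallow bare steel drip tray, 150 mm (x) by 170 mm (y) outside, walls 3 mm thick and 23 mm high, floor 3 mm above the bench. Origin at the centre of its underside.
- port_cover: The port's loose round steel cover, 140 mm in diameter, 6 mm thick with a bar handle to 32 mm, lying on the bench. Origin at the centre of its underside. To be left alone.
There are look-alikes about, which are no part of the job. Leave any orange look-alike of the filter_element alone.

How it is judged:
By the outcome, as a careful person would: the job done as asked, in the order asked, and still so for the second after the job is handed in, with the robot touching nothing.
It also fails if it takes over 69 s, if anything falls off the work surface, if the arm or the gripper's body presses on something with over 40 N, if the wrist force passes 120 N, or if a joint passes its speed limit or range.

ROBOT

A 6-joint arm with a two-finger parallel gripper is mounted at the origin on a cart in front of the work surface, level with it; the furniture and walls round the work are solid. World frame = base frame: x ahead of the robot, y to its left, z up, the work surface at z = 0. Lengths are in m, angles in degrees, forces in N, time in s.
With the tool pointing down it reaches from about 0.35 to 0.875 m from the base axis. Payload 4.2 kg.
Tool frame: the origin (TCP) lies on the centre line of the jaws, within the pads' length; the fingertips stand 11 mm ahead of it and the grasp point (between the pads) lies 8 mm behind it; z points along the fingers, y is the line along which they close (so a half turn about z gives the same grasp; the last joint's range is limited). The gripper opens to 85 mm and grips with 20 to 120 N. Pads are 22 mm wide; open, the fingers measure 114 mm over their backs; the gripper's body (76 mm by 85 mm) begins 54 mm behind the grasp point. The pads swing forward as they close: fully open they stand 13 mm farther back than shut.
Start: joints at [-60.928, 22.042, 0.453, 0, -68.411, -14.817], TCP at [0.154, -0.606, 0.242] pointing down, gripper open.
Joint ranges: [-179.83, 179.83], [-69.29, 118.12], [-61.27, 80.66], [-181.25, 117.63], [-171.15, -9.14], [-177.46, 177.46]. Speed limits (degrees/s): [159.86, 159.86, 180, 180, 180, 180].

INTERFACE

Orientations are given as [roll, pitch, yaw] about the fixed x, y, z axes, in that order (R = Rz(yaw) Ry(pitch) Rx(roll)).
In Python, from workcell import bot, vision gives the robot as it stands.
- The arm moves only by the tool arm_command, never from a script. Its argument "plan" is a list that holds one entry, the list of rows, each a list of 7 numbers: the shift along the world's x, y, z as a fraction of full scale, then the turn, a rotation vector about the world's x, y, z as a fraction of full scale, then the finger opening in mm, from 0 to 85.4. A call has 1 to 12 rows; each row is the pose to reach, as a shift and turn from the pose commanded when the call began; what a row does not reach only later rows make up. Full scale, the value 1, is 0.08 m for a shift and pi/2 rad for a turn. A row lasts 1/12 s, in which the tool goes at most 41.7 mm and 7.16 degrees, less where a joint would pass 70% of its speed; a pose out of reach is approached as far as the arm can. A call with a number of a shift or a turn outside -1 to 1 is refused whole. A call with a gripper value outside its range is refused whole. The fingers move at their own pace and stop on an object; "newtons" is the grip in N (left out, the last holds). Time passes only in rows, so rows that repeat a pose let the fingers close. It gives the time, the measured TCP pose, the force, the opening and the grip force at its end, in the units of the state.
- bot.get_obs(): the state, without advancing time (a new reading comes with each control period).
- vision.snapshot(name): name is "scene" or "top" or "wrist"; returns the picture (400x640x3 uint8, red, green, blue); there is no depth.
- vision.camera_params(name): a dict with "K" (3x3 intrinsics, pixels), "extrinsics" (4x4, takes a point from camera to world coordinates). Camera axes: x right, y down, z forward; pixel columns grow to the right and rows downward; lengths in m; the calibration is good to about 2 mm. The wrist camera is an equidistant fisheye: a pixel r from the principal point sees the ray r / f radians off the axis. A picture is of the moment at which its call begins: read the wrist's pose just before it. camera_params takes no time and is no camera call; for the wrist camera it gives the pose at the moment of the call.
- bot.finish_job(): hands the job in; it is judged then, once.
The state is a dict: "clock": time; "joints": joint angles; "qd": joint speeds; "tau": joint torques, N m; "position": TCP position; "tcp_rot": TCP orientation; "force": force on the tool from outside, world axes, zero at the start; "torque": the same for the moment, N m; "width": opening from 0.0 (shut) to 1.0 (fully open); "gripper_force": force on a finger pad.
Only numpy, scipy, OpenCV 4.12 (cv2) and the standard library are available. Lean on these libraries where they do the work, as an engineer would, in place of code of your own. Each camera call takes 0.05 s, during which the arm holds its last target. There are 200 camera calls.

## Working session

There is one attempt and no reset: what is moved stays moved. The work goes in short steps, Python scripts to look and compute and a tool call to move; the robot and the scene stay as the last step left them, time stands still between calls to the robot, and variables do not carry over. Pictures are saved under pics/ and viewed, at most 13 in all, crops included, and the job is handed in when it is done.

Besides the shell and the picture viewer there is one more tool, called as name(argument=value, ...) on one line, values as JSON. arm_command: Moves the arm, as the interface text tells. Shift numbers are shares of 0.08 m and turn numbers shares of pi/2 rad, none past 1 either way. Its arguments: {"type":"object","properties":{"plan":{"type":"array","items":{"type":"array","items":{"type":"array","items":{"type":"number"}}}},"newtons":{"type":"number"}},"required":["plan"]}

```bash
mkdir -p pics; ls; python3 - <<'E'
from workcell import bot, vision
import cv2,numpy as np
for n in ("scene","top","wrist"):
    im=vision.snapshot(n); cv2.imwrite(f"pics/{n}0.png",im[:,:,::-1])
    p=vision.camera_params(n); print(n,np.round(p["K"],1).tolist(),np.round(p["extrinsics"],3).tolist())
o=bot.get_obs(); print(o)
E
```

```text
pics
scene [[488.3, 0.0, 320.7], [0.0, 488.3, 197.9], [0.0, 0.0, 1.0]] [[-0.688, -0.345, 0.638, -0.369], [-0.725, 0.307, -0.616, 1.172], [0.016, -0.887, -0.461, 0.74], [0.0, 0.0, 0.0, 1.0]]
top [[499.1, 0.0, 320.4], [0.0, 499.1, 204.0], [0.0, 0.0, 1.0]] [[0.004, -0.996, 0.094, 0.368], [-1.0, -0.005, -0.006, 0.338], [0.006, -0.094, -0.996, 1.531], [0.0, 0.0, 0.0, 1.0]]
wrist [[309.7, 0.0, 320.8], [0.0, 309.7, 195.6], [0.0, 0.0, 1.0]] [[-0.246, 0.919, 0.308, 0.074], [0.969, 0.233, 0.08, -0.625], [0.002, 0.318, -0.948, 0.373], [0.0, 0.0, 0.0, 1.0]]
{'clock': 0.15, 'joints': array([-6.09292706e+01,  2.20814877e+01,  3.97598588e-01, -1.72632263e-02,
       -6.84105174e+01, -1.48171288e+01]), 'qd': array([-0.01120084, -0.10776765,  0.24424881,  0.21551876, -0.01725657,
        0.0223254 ]), 'tau': array([-1.54585446e-04, -3.92678154e+01,  1.88581377e+01,  4.18856263e+00,
       -3.41424799e-03, -8.77718165e-08]), 'position': array([ 0.15379203, -0.60535864,  0.24147135]), 'tcp_rot': array([ 1.79904629e+02, -8.63507060e-03, -1.65752758e+02]), 'force': array([-0.61919836, -0.07761481,  0.76372097]), 'torque': array([-0.01408668, -0.01370863,  0.02825287]), 'gripper_force': 0.0, 'width': 0.9983740620624612}
```

View pics/top0.png

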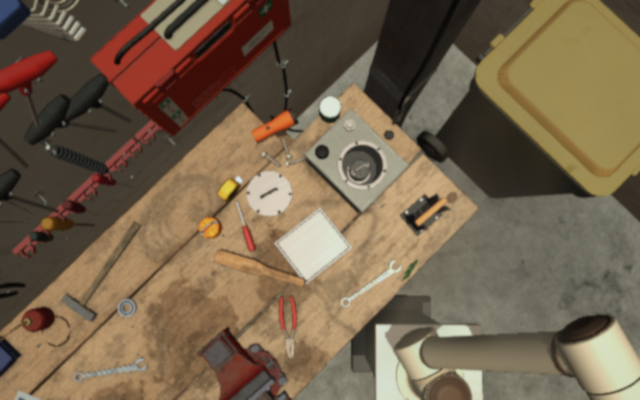

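View pics/scene0.png

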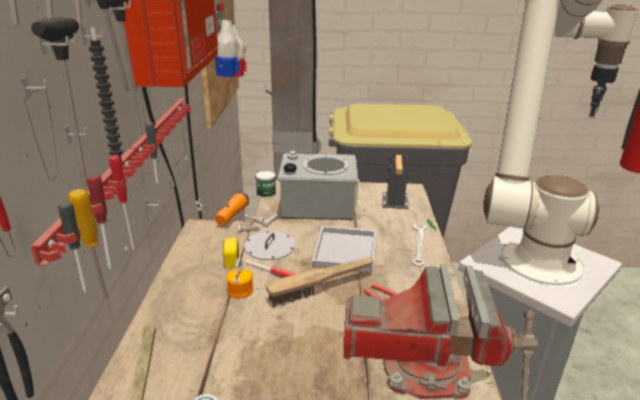

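The top view shows these candidates:
- Element: one in the port at (360,170). The orange look-alike at (209,228) is to be avoided.
- Hook: wooden handle in the rest at (430,210). The brush/wood at (258,267) and the orange screwdriver at (273,126) are not the hook.
- Tray at (312,245), cover at (269,193).

I'll check the choice in a close crop.

```bash
python3 - <<'E'
import cv2
im=cv2.imread("pics/top0.png")[90:290,235:475]
im=cv2.resize(im,(720,600),interpolation=cv2.INTER_CUBIC); cv2.imwrite("pics/c1.png",im)
E
```

```text
(no output)
```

View pics/c1.png

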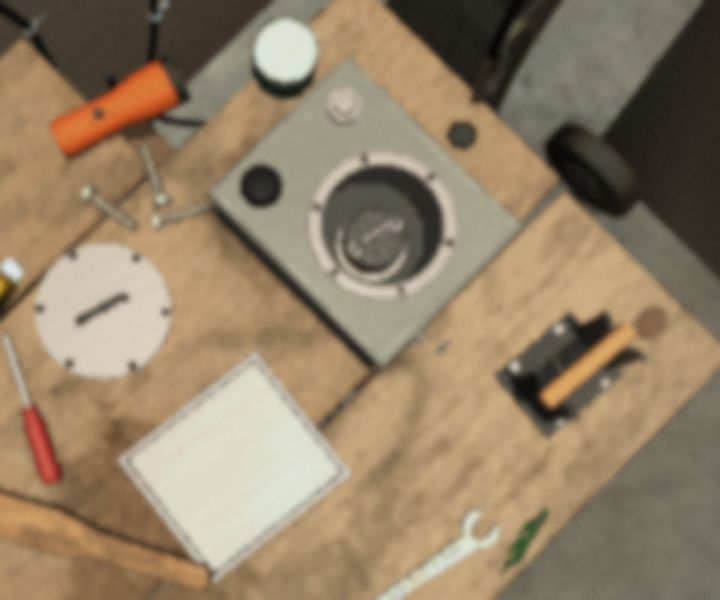

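```bash
cat > h.py <<'E'
import numpy as np
from workcell import bot, vision
def ray(name,uv,p=None):
    p=p or vision.camera_params(name);K=p["K"];T=np.array(p["extrinsics"])
    x=(uv[0]-K[0][2])/K[0][0];y=(uv[1]-K[1][2])/K[1][1]
    if name=="wrist":
        r=np.hypot(x,y);s=np.sin(r)/r if r>1e-9 else 1;d=np.array([x*s,y*s,np.cos(r)])
    else: d=np.array([x,y,1.])
    return T[:3,3],T[:3,:3]@d
def atz(name,uv,z,p=None):
    o,d=ray(name,uv,p);return o+d*(z-o[2])/d[2]
def proj(name,P,p=None):
    p=p or vision.camera_params(name);K=p["K"];T=np.array(p["extrinsics"])
    c=T[:3,:3].T@(np.asarray(P)-T[:3,3])
    if name=="wrist":
        r=np.hypot(c[0],c[1]);t=np.arctan2(r,c[2]);m=c[:2]/r*t
    else: m=c[:2]/c[2]
    return m[0]*K[0][0]+K[0][2],m[1]*K[1][1]+K[1][2]
E
python3 - <<'E'
from h import *
def t(n,u,v,z):
    P=atz("top",(235+u/3,90+v/3),z);print(n,P.round(4),"R",np.hypot(P[0],P[1]).round(3));return P
po=t("port",383,224,.146)
b1=t("bail1",362,243,.105);b2=t("bail2",400,222,.105)
h1=t("h1",545,397,.142);h2=t("h2",632,332,.142)
c=[t("tray",*p,.023) for p in((255,355),(348,470),(213,580),(120,460))]
br=t("breather",261,186,.166);fi=t("fit",344,104,.162)
tk=[t("tank",*p,.14) for p in((350,60),(212,193),(377,365),(520,222))]
t("cover",103,310,.006)
a=lambda p,q:np.degrees(np.arctan2(*(q-p)[1::-1]))
print("tray c",np.mean(c,0),[np.linalg.norm(c[i]-c[i-1]) for i in range(4)],a(c[1],c[0]),a(c[2],c[1]))
print("tank y axis",a(fi,br),"x",a(tk[2],tk[1]),a(tk[3],tk[0]),np.linalg.norm(tk[0]-tk[1]),np.linalg.norm(tk[1]-tk[2]))
print("handle",(h1+h2)/2,np.linalg.norm(h1-h2),a(h2,h1));print("bail",a(b2,b1),(b1+b2)/2,np.linalg.norm(b1-b2))
E
```

```text
port [0.6101 0.2119 0.146 ] R 0.646
bail1 [0.5986 0.2285 0.105 ] R 0.641
bail2 [0.6193 0.1918 0.105 ] R 0.648
h1 [0.4488 0.0615 0.142 ] R 0.453
h2 [ 0.5099 -0.0207  0.142 ] R 0.51
tray [0.4969 0.3307 0.023 ] R 0.597
tray [0.3814 0.2368 0.023 ] R 0.449
tray [0.2716 0.3716 0.023 ] R 0.46
tray [0.3905 0.4658 0.023 ] R 0.608
breather [0.6415 0.3265 0.166 ] R 0.72
fit [0.7204 0.2493 0.162 ] R 0.762
tank [0.7687 0.2422 0.14  ] R 0.806
tank [0.6398 0.3724 0.14  ] R 0.74
tank [0.478  0.2175 0.14  ] R 0.525
tank [0.6137 0.0823 0.14  ] R 0.619
cover [0.5439 0.4866 0.006 ] R 0.73
tray c [0.38510793 0.35123971 0.023     ] [np.float64(0.1719420706902912), np.float64(0.14879093986161632), np.float64(0.17384397458013925), np.float64(0.1516203823523181)] 39.110957373034324 -50.83180501800718
tank y axis 135.6028033430044 x 43.75966571053579 45.87317837825045 0.18324347795784493 0.22401157263228258
handle [0.47931747 0.02038345 0.142     ] 0.10244014802271698 126.6377989633688
bail 119.36290287915772 [0.60893697 0.21013985 0.105     ] 0.04213624642423522
```

arm_command(plan=[[[0.25,0.49,0,0,0,0.078,85],[0.51,0.98,0,0,0,0.156,85],[0.51,0.98,0,0,0,0.156,85]]])

```text
clock: 0.4
position: [0.1957, -0.5229, 0.2418]
tcp_rot: [179.8, 0.1, -151.3]
force: [-1.1, 0.9, 0.2]
width: 1.002
gripper_force: 0.0
```

arm_command(plan=[[[0.25,0.49,0,0,0,0.078,85],[0.51,0.98,0,0,0,0.156,85],[0.51,0.98,0,0,0,0.156,85]]])

```text
clock: 0.65
position: [0.2366, -0.4448, 0.2423]
tcp_rot: [179.9, 0.1, -137.3]
force: [-1.0, 0.1, -0.3]
width: 0.996
gripper_force: 0.0
```

arm_command(plan=[[[0.25,0.49,0,0,0,0.078,85],[0.51,0.98,0,0,0,0.156,85],[0.51,0.98,0,0,0,0.156,85]]])

```text
clock: 0.9
position: [0.2776, -0.3668, 0.2424]
tcp_rot: [180.0, 0.1, -123.2]
force: [0.1, 0.0, 0.3]
width: 0.992
gripper_force: 0.0
```

arm_command(plan=[[[0.25,0.49,0,0,0,0.078,85],[0.51,0.98,0,0,0,0.156,85],[0.51,0.98,0,0,0,0.156,85]]])

```text
clock: 1.15
position: [0.3188, -0.2887, 0.2425]
tcp_rot: [-179.9, 0.0, -109.1]
force: [-0.4, -0.7, -0.5]
width: 0.997
gripper_force: 0.0
```

arm_command(plan=[[[0.25,0.49,0,0,0,0.078,85],[0.51,0.98,0,0,0,0.156,85],[0.51,0.98,0,0,0,0.156,85]]])

```text
clock: 1.4
position: [0.36, -0.2105, 0.2426]
tcp_rot: [-179.9, 0.0, -95.1]
force: [0.9, -0.7, 0.6]
width: 0.995
gripper_force: 0.0
```

arm_command(plan=[[[0.25,0.49,0,0,0,0.078,85],[0.51,0.98,0,0,0,0.156,85],[0.51,0.98,0,0,0,0.156,85]]])

```text
clock: 1.65
position: [0.4012, -0.1321, 0.2426]
tcp_rot: [-179.9, -0.0, -81.1]
force: [0.1, -0.6, 0.5]
width: 0.997
gripper_force: 0.0
```

arm_command(plan=[[[0.25,0.49,0,0,0,0.078,85],[0.51,0.98,0,0,0,0.156,85],[0.51,0.98,0,0,0,0.156,85]]])

```text
clock: 1.9
position: [0.4423, -0.0537, 0.2425]
tcp_rot: [-179.9, -0.0, -67.1]
force: [0.7, 0.9, 0.8]
width: 0.991
gripper_force: 0.0
```

arm_command(plan=[[[0.25,0.49,0,0,0,0.078,85],[0.51,0.98,0,0,0,0.156,85],[0.51,0.98,0,0,0,0.156,85],[0.51,0.98,0,0,0,0.156,85]]])

```text
clock: 2.23
position: [0.4813, 0.0227, 0.2418]
tcp_rot: [179.9, 0.0, -53.4]
force: [-1.7, -0.4, 0.2]
width: 0.996
gripper_force: 0.0
```

```bash
python3 - <<'E'
from h import *
import cv2,pickle
p=vision.camera_params("wrist");pickle.dump(p,open("w1.pkl","wb"))
im=vision.snapshot("wrist")[:,:,::-1]
cv2.imwrite("pics/w1.png",im)
print(np.round(p["extrinsics"],3))
for P in ([.479,.020,.142],[.449,.0615,.142],[.510,-.0207,.142]): print(proj("wrist",P,p))
E
```

```text
[[-0.803 -0.565 -0.191  0.53 ]
 [-0.597  0.761  0.255 -0.043]
 [ 0.001  0.319 -0.948  0.374]
 [ 0.     0.     0.     1.   ]]
(np.float64(324.4341319177462), np.float64(198.65938348704208))
(np.float64(323.3699902222859), np.float64(255.1976758245072))
(np.float64(323.84064498956445), np.float64(134.08826962475447))
```

View pics/w1.png

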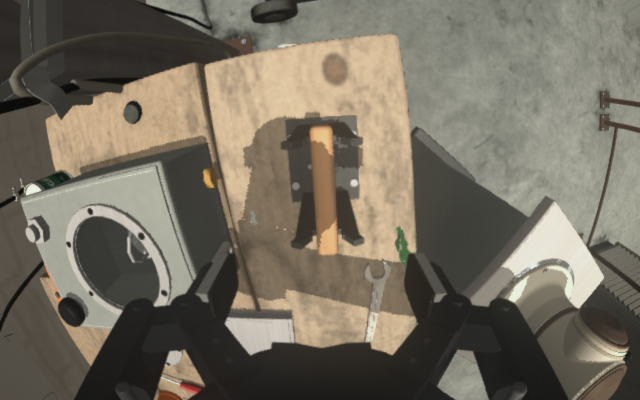

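The wrist view shows the handle from (321,126) to (328,254). The hook's point side isn't clear, so I'll enlarge that area.

```bash
python3 - <<'E'
from h import *
import cv2,pickle
p=pickle.load(open("w1.pkl","rb"))
a=atz("wrist",(321,126),.142,p);b=atz("wrist",(328,254),.142,p)
print(a,b,(a+b)/2,np.linalg.norm(a-b),np.degrees(np.arctan2(*(b-a)[1::-1])))
im=cv2.imread("pics/w1.png")
x=cv2.resize(im[105:265,265:385],(450,600),interpolation=cv2.INTER_CUBIC)
s=cv2.cvtColor(vision.snapshot("scene"),cv2.COLOR_RGB2BGR)
y=cv2.resize(s[130:230,370:428],(348,600),interpolation=cv2.INTER_CUBIC)
o=np.hstack([x,y]); o=(255*(o/255.)**.5).astype(np.uint8); cv2.imwrite("pics/c2.png",o)
E
```

```text
[ 0.51536221 -0.0243468   0.142     ] [0.44653004 0.05820537 0.142     ] [0.48094613 0.01692929 0.142     ] 0.1074836169056109 129.82141711847902
```

View pics/c2.png

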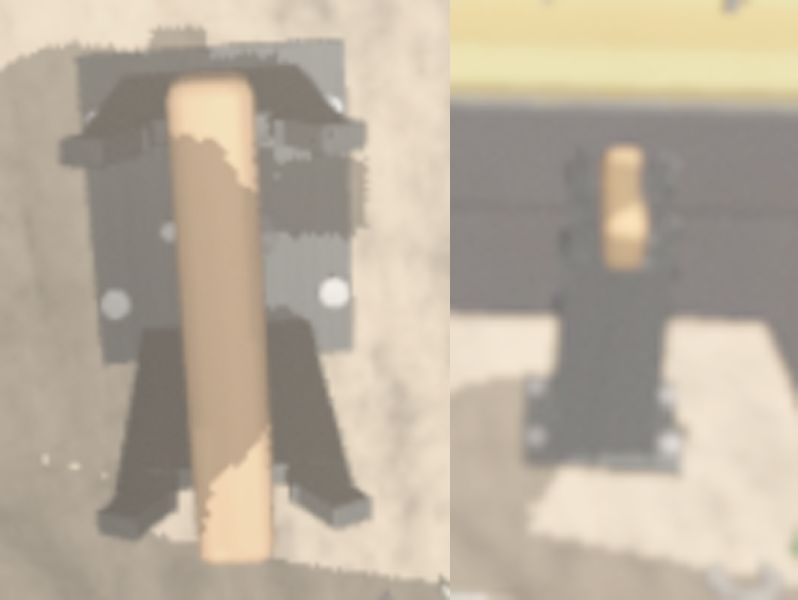

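```bash
python3 - <<'E'
from h import *
import pickle
p=pickle.load(open("w1.pkl","rb"))
q=atz("wrist",(309.5,166.9),.039,p);c=np.array([.481,.018]);d=q[:2]-c
for y in(36.6,39.8):
    r=np.radians(y);print(q,d@[np.cos(r),np.sin(r)],d@[-np.sin(r),np.cos(r)])
# rest foot corners / bolts 
for u in((93,115),(335,105),(115,305),(335,292)): print(atz("wrist",(265+u[0]/3.75,105+u[1]/3.75),.007,p).round(4))
E
```

```text
[0.49215227 0.0279112  0.039     ] 0.014862538020974564 0.0013076244542742684
[0.49215227 0.0279112  0.039     ] 0.014912357384349045 0.00047593631903972817
[0.5301 0.0176 0.007 ]
[ 0.4704 -0.0308  0.007 ]
[0.4878 0.0649 0.007 ]
[0.4322 0.0179 0.007 ]
```

The light spot sits exactly 15 mm along +x, so it is the hook's point and the hook yaw is about 39.8°. The rest's bolts agree. Now grasping.

arm_command(plan=[[[-0.01,-0.069,-0.3,0,0,0.036,60],[-0.01,-0.069,-0.7,0,0,0.036,60],[-0.01,-0.069,-1,0,0,0.036,60],[-0.01,-0.069,-1,0,0,0.036,60],[-0.01,-0.069,-1,0,0,0.036,60]]])

```text
clock: 2.75
position: [0.4787, 0.0144, 0.1621]
tcp_rot: [179.9, 0.0, -50.3]
force: [-0.5, 1.7, 1.4]
width: 0.701
gripper_force: 0.0
```

arm_command(plan=[[[0,0,-0.2,0,0,0,60],[0,0,-0.4,0,0,0,60],[0,0,-0.46,0,0,0,60],[0,0,-0.46,0,0,0,60],[0,0,-0.46,0,0,0,60]]])

```text
clock: 3.17
position: [0.4805, 0.0159, 0.127]
tcp_rot: [-179.9, -0.1, -50.2]
force: [0.1, 0.3, 0.7]
width: 0.701
gripper_force: 0.0
```

arm_command(newtons=50, plan=[[[0,0,0,0,0,0,5],[0,0,0,0,0,0,5],[0,0,0,0,0,0,5],[0,0,0,0,0,0,5],[0,0,0,0,0,0,5],[0,0,0,0,0,0,5],[0,0,0,0,0,0,5],[0,0,0,0,0,0,5],[0,0,0,0,0,0,5],[0,0,0,0,0,0,5]]])

```text
clock: 4.0
position: [0.4803, 0.0162, 0.1265]
tcp_rot: [-179.9, -0.1, -50.2]
force: [-1.0, 0.8, 6.0]
width: 0.198
gripper_force: 49.3
```

arm_command(plan=[[[0,0,0.15,0,0,0,5],[0,0,0.4,0,0,0,5],[0,0,0.7,0,0,0,5],[0,0,1,0,0,0,5],[0,0,1,0,0,0,5]]])

```text
clock: 4.42
position: [0.4818, 0.0164, 0.2096]
tcp_rot: [-179.6, -0.2, -50.1]
force: [1.5, 1.2, -0.8]
width: 0.202
gripper_force: 49.5
```

arm_command(plan=[[[0,0,0.3,0,0,0,5],[0,0,0.65,0,0,0,5],[0,0,0.9,0,0,0,5],[0,0,1,0,0,0,5],[0,0,1,0,0,0,5]]])

```text
clock: 4.83
position: [0.4799, 0.0162, 0.2863]
tcp_rot: [-179.9, -0.0, -50.2]
force: [0.8, 0.1, -2.2]
width: 0.2
gripper_force: 49.4
```

arm_command(plan=[[[0.05,0.09,0.05,0,0,-0.005,5],[0.15,0.25,0.1,0,0,-0.013,5],[0.3,0.5,0.2,0,0,-0.026,5],[0.442,0.754,0.25,0,0,-0.0385,5]]])

```text
clock: 5.17
position: [0.5148, 0.0769, 0.3041]
tcp_rot: [179.8, 0.1, -53.8]
force: [-0.1, 0.2, -1.5]
width: 0.202
gripper_force: 49.4
```

arm_command(plan=[[[0.147,0.25,0,0,0,-0.013,5],[0.295,0.5,0,0,0,-0.026,5],[0.442,0.754,0,0,0,-0.0385,5]]])

```text
clock: 5.42
position: [0.5501, 0.1379, 0.3028]
tcp_rot: [179.7, 0.1, -57.2]
force: [0.9, -0.4, -1.7]
width: 0.2
gripper_force: 49.4
```

arm_command(plan=[[[0.147,0.25,0,0,0,-0.013,5],[0.295,0.5,0,0,0,-0.026,5],[0.4,0.68,0,0,0,-0.034,5],[0.442,0.754,0,0,0,-0.0385,5],[0.442,0.754,0,0,0,-0.0385,5],[0.442,0.754,0,0,0,-0.0385,5],[0.442,0.754,0,0,0,-0.0385,5]]])

```text
clock: 6.0
position: [0.585, 0.1961, 0.3049]
tcp_rot: [179.9, -0.0, -60.6]
force: [0.3, -0.2, -1.4]
width: 0.198
gripper_force: 49.4
```

```bash
python3 - <<'E'
from h import *
import cv2,pickle
p=vision.camera_params("wrist");pickle.dump(p,open("w2.pkl","wb"))
o=bot.get_obs();print(o["position"],o["tcp_rot"],o["force"],o["joints"].round(1))
im=vision.snapshot("wrist")[:,:,::-1]
cv2.imwrite("pics/w2f.png",im)
c=proj("wrist",[.609,.21,.108],p);print(c);u,v=int(c[0]),int(c[1])
print(proj("wrist",[.6101,.2119,.146],p))
x0,y0=max(u-100,0),max(v-75,0);print(x0,y0)
x=cv2.resize(im[y0:y0+150,x0:x0+200],None,fx=4,fy=4,interpolation=cv2.INTER_CUBIC)
cv2.imwrite("pics/c3.png",(255*(x/255.)**.7).astype(np.uint8))
E
```

```text
[0.58498733 0.19614511 0.30488781] [ 1.79900345e+02 -1.22654944e-03 -6.06042790e+01] [ 0.30563379 -0.23801268 -1.43708505] [ 33.5  19.3   5.4  -0.  -76.1  -4.1]
(np.float64(294.65000259843634), np.float64(170.57266319326573))
(np.float64(289.69358316685623), np.float64(181.0511546148611))
194 95
```

View pics/c3.png

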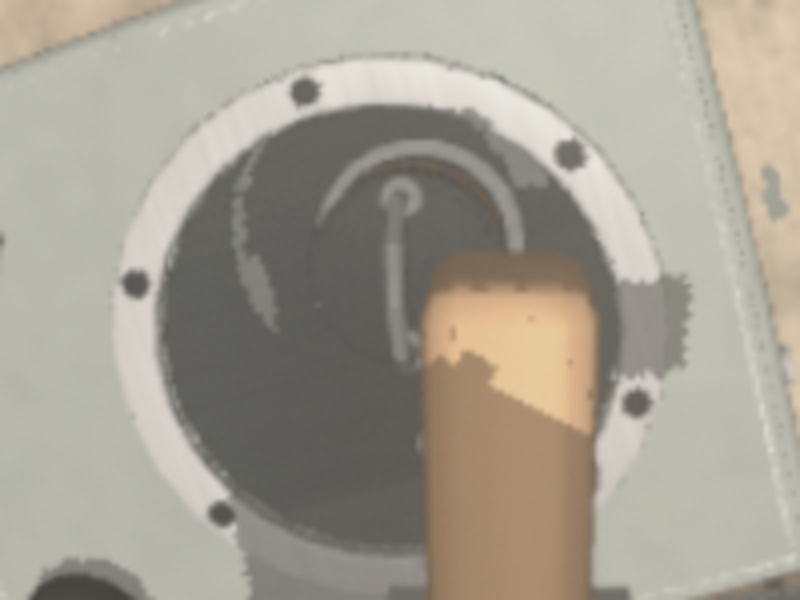

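```bash
python3 - <<'E'
from h import *
import pickle
p=pickle.load(open("w2.pkl","rb"))
f=lambda u,v,z:atz("wrist",(194+u/4,95+v/4),z,p)
A=lambda a,b:np.degrees(np.arctan2(*(b-a)[1::-1]))
a,b=f(393,245,.108),f(398,335,.108);print("crown",a,b,A(a,b))
F,N=f(401,195,.066),f(412,341,.066);print("feet",F,N,A(F,N),np.linalg.norm(F-N),(F+N)/2)
ring=[f(u,v,.146) for u,v in((388,54),(388,572),(113,310),(660,310))];print("port",[r.round(4) for r in ring],(ring[0]+ring[1])/2,(ring[2]+ring[3])/2)
# predicted line for candidates
for c,y in (((.6095,.210),29.4),((.6095,.210),34),((.6095,.210),38)):
    d=np.array([-np.sin(np.radians(y)),np.cos(np.radians(y))])
    out=[]
    for s,z in((-.024,.066),(-.0215,.095),(-.012,.108),(0,.108),(.012,.108),(.0215,.095),(.024,.066)):
        q=proj("wrist",[*(np.array(c)+s*d),z],p);out.append((round((q[0]-194)*4),round((q[1]-95)*4)))
    print(y,out)
tip=proj("wrist",[0,0,0],p)
E
```

```text
crown [0.618845   0.19715494 0.108     ] [0.60573561 0.21882853 0.108     ] 121.16787113164295
feet [0.62329377 0.19152801 0.066     ] [0.59858221 0.23036401 0.066     ] 122.4688274204915 0.046031469230118305 [0.61093799 0.21094601 0.066     ]
port [array([0.6423, 0.1492, 0.146 ]), array([0.5804, 0.2662, 0.146 ]), array([0.6741, 0.2372, 0.146 ]), array([0.5554, 0.1712, 0.146 ])] [0.61134261 0.20771556 0.146     ] [0.61476778 0.20417043 0.146     ]
29.4 [(411, 191), (403, 216), (400, 259), (401, 301), (402, 344), (406, 363), (414, 344)]
34 [(404, 192), (397, 216), (397, 259), (401, 301), (405, 343), (412, 363), (420, 344)]
38 [(399, 192), (392, 217), (393, 259), (401, 301), (408, 343), (417, 362), (425, 343)]
```

The bail crown is at about (0.611, 0.211), yaw about 32°. I'm lowering the hook beside it, 27 mm on the -x side.

arm_command(plan=[[[0.038,0.006,0,0,0,0.029,5],[0.038,0.006,-0.15,0,0,0.029,5],[0.038,0.006,-0.4,0,0,0.029,5],[0.038,0.006,-0.65,0,0,0.029,5],[0.038,0.006,-0.77,0,0,0.029,5],[0.038,0.006,-0.77,0,0,0.029,5]]])

```text
clock: 6.55
position: [0.5871, 0.1961, 0.2415]
tcp_rot: [179.7, 0.0, -58.0]
force: [0.2, -0.4, -2.2]
width: 0.2
gripper_force: 49.4
```

arm_command(plan=[[[0,0,-0.15,0,0,0,5],[0,0,-0.35,0,0,0,5],[0,0,-0.55,0,0,0,5],[0,0,-0.7,0,0,0,5],[0,0,-0.77,0,0,0,5],[0,0,-0.77,0,0,0,5],[0,0,-0.77,0,0,0,5]]])

```text
clock: 7.13
position: [0.5893, 0.1975, 0.1836]
tcp_rot: [-179.9, -0.0, -58.0]
force: [0.3, -0.2, -0.7]
width: 0.202
gripper_force: 49.4
```

```bash
python3 - <<'E'
from h import *
import cv2,pickle
p=vision.camera_params("wrist");pickle.dump(p,open("w3.pkl","wb"))
o=bot.get_obs();print(o["position"],o["tcp_rot"],o["force"])
im=vision.snapshot("wrist")[:,:,::-1]
cv2.imwrite("pics/w3f.png",im)
c=proj("wrist",[.611,.2108,.108],p);print(c);u,v=int(c[0]),int(c[1])
x0,y0=max(u-80,0),max(v-80,0);print(x0,y0)
x=cv2.resize(im[y0:y0+150,x0:x0+200],None,fx=4,fy=4,interpolation=cv2.INTER_CUBIC)
cv2.imwrite("pics/c4.png",(255*(x/255.)**.6).astype(np.uint8))
E
```

```text
[0.58932207 0.19747682 0.18357286] [-1.79896427e+02 -3.63233564e-02 -5.79580278e+01] [ 0.33953216 -0.19893299 -0.72794741]
(np.float64(285.0383130693928), np.float64(210.56355322472342))
205 130
```

View pics/c4.png

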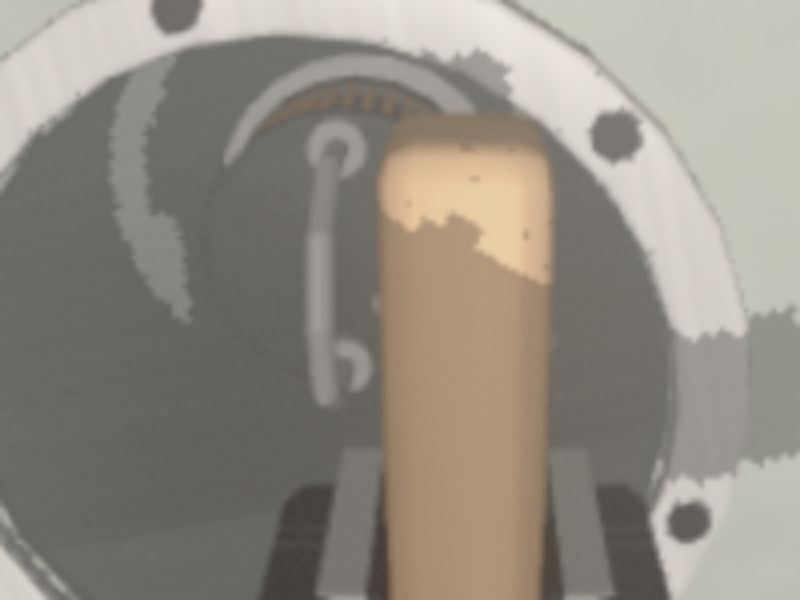

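```bash
python3 - <<'E'
from h import *
import pickle
p=pickle.load(open("w3.pkl","rb"))
f=lambda u,v,z:atz("wrist",(205+u/4,130+v/4),z,p)
A=lambda a,b:np.degrees(np.arctan2(*(b-a)[1::-1]))
t=f(379,302,.095);a,b=f(320,235,.108),f(320,330,.108)
F,N=f(336,148,.066),f(347,367,.066);m=(F+N)/2
print(t,a,b,A(a,b),(a+b)/2,"feet",A(F,N),m,np.linalg.norm(F-N))
r=np.radians(32);R=np.array([[np.cos(r),np.sin(r)],[-np.sin(r),np.cos(r)]])
o=np.array([.5893,.1975])
for n,q in(("tip",t),("crown",(a+b)/2),("feet",m)):print(n,R@(q[:2]-o))
E
```

```text
[0.60221782 0.20636024 0.095     ] [0.61924595 0.19650602 0.108     ] [0.61027643 0.21212356 0.108     ] 119.8697487266996 [0.61476119 0.20431479 0.108     ] feet 123.01742872537821 [0.60994055 0.21285506 0.066     ] 0.04927964421796775
tip [0.01565014 0.00066851]
crown [ 0.0252036  -0.00771311]
feet [0.02564112 0.00208401]
```

arm_command(plan=[[[0.04,0.03,0,0,0,0,5],[0.1,0.07,0,0,0,0,5],[0.16,0.114,0,0,0,0,5],[0.22,0.156,0,0,0,0,5],[0.259,0.184,0,0,0,0,5],[0.259,0.184,0,0,0,0,5],[0.259,0.184,0,0,0,0,5]]])

```text
clock: 7.77
position: [0.6094, 0.2122, 0.182]
tcp_rot: [180.0, 0.0, -58.0]
force: [0.3, -0.3, -1.8]
width: 0.199
gripper_force: 49.4
```

arm_command(plan=[[[0,0,0.07,0,0,0,5],[0,0,0.15,0,0,0,5],[0,0,0.2,0,0,0,5],[0,0,0.24,0,0,0,5],[0,0,0.28,0,0,0,5],[0,0,0.32,0,0,0,5],[0,0,0.36,0,0,0,5],[0,0,0.4,0,0,0,5],[0,0,0.44,0,0,0,5],[0,0,0.48,0,0,0,5],[0,0,0.5,0,0,0,5],[0,0,0.5,0,0,0,5]]])

```text
clock: 8.77
position: [0.6096, 0.2123, 0.2229]
tcp_rot: [-179.9, -0.0, -58.0]
force: [0.1, 0.1, -3.4]
width: 0.199
gripper_force: 49.0
```

arm_command(plan=[[[0,0,0.03,0,0,0,5],[0,0,0.09,0,0,0,5],[0,0,0.17,0,0,0,5],[0,0,0.26,0,0,0,5],[0,0,0.35,0,0,0,5],[0,0,0.44,0,0,0,5],[0,0,0.53,0,0,0,5],[0,0,0.62,0,0,0,5],[0,0,0.71,0,0,0,5],[0,0,0.8,0,0,0,5],[0,0,0.88,0,0,0,5]]])

```text
clock: 9.68
position: [0.6094, 0.2121, 0.2936]
tcp_rot: [-180.0, -0.0, -58.0]
force: [-0.1, -1.1, -4.7]
width: 0.199
gripper_force: 49.0
```

arm_command(plan=[[[0,0,0.09,0,0,0,5],[0,0,0.18,0,0,0,5],[0,0,0.27,0,0,0,5],[0,0,0.36,0,0,0,5],[0,0,0.45,0,0,0,5],[0,0,0.54,0,0,0,5],[0,0,0.63,0,0,0,5],[0,0,0.72,0,0,0,5],[0,0,0.8,0,0,0,5],[0,0,0.85,0,0,0,5],[0,0,0.88,0,0,0,5],[0,0,0.88,0,0,0,5]]])

```text
clock: 10.68
position: [0.6095, 0.2122, 0.3637]
tcp_rot: [-179.9, -0.0, -58.0]
force: [0.4, -0.3, -4.6]
width: 0.203
gripper_force: 49.0
```

```bash
python3 - <<'E'
from h import *
import cv2
o=bot.get_obs();print(o["position"],o["tcp_rot"],o["force"])
w=vision.snapshot("wrist")[:,:,::-1];s=vision.snapshot("scene")[:,:,::-1]
cv2.imwrite("pics/w4f.png",w);cv2.imwrite("pics/s4f.png",s)
a=cv2.resize(w,(640,400))[100:400,160:480]
b=cv2.resize(s[50:250,230:430],(300,300))
cv2.imwrite("pics/c5.png",np.hstack([a,b]))
E
```

```text
[0.60947943 0.21217781 0.36374086] [-1.79945874e+02 -3.95579322e-03 -5.79684318e+01] [ 0.37237949 -0.32767951 -4.62441183]
```

View pics/c5.png

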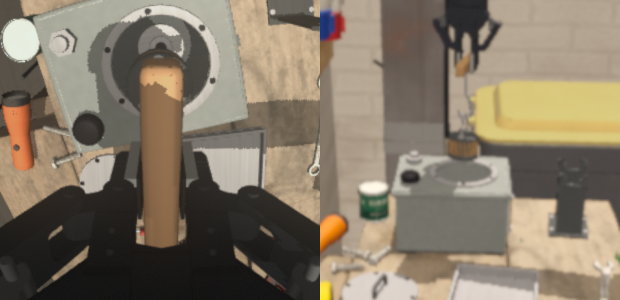

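The element hangs clear and upright above the port, at about (461,145) in the composite. I'm traversing to the tray.

arm_command(plan=[[[-0.02,0.012,0,0,0,0,5],[-0.07,0.043,0,0,0,0,5],[-0.15,0.093,0,0,0,0,5],[-0.25,0.154,0,0,0,0,5],[-0.36,0.222,0,0,0,0,5],[-0.475,0.293,0,0,0,0,5],[-0.59,0.364,0,0,0,0,5],[-0.705,0.435,0,0,0,0,5],[-0.82,0.506,0,0,0,0,5],[-0.936,0.578,0,0,0,0,5]]])

```text
clock: 11.62
position: [0.5334, 0.259, 0.3633]
tcp_rot: [-180.0, -0.0, -58.0]
force: [0.8, 0.2, -4.8]
width: 0.198
gripper_force: 49.0
```

arm_command(plan=[[[-0.117,0.072,0,0,0,0,5],[-0.234,0.144,0,0,0,0,5],[-0.351,0.217,0,0,0,0,5],[-0.468,0.289,0,0,0,0,5],[-0.585,0.361,0,0,0,0,5],[-0.702,0.433,0,0,0,0,5],[-0.819,0.505,0,0,0,0,5],[-0.936,0.578,0,0,0,0,5]]])

```text
clock: 12.28
position: [0.4587, 0.3051, 0.3631]
tcp_rot: [-180.0, 0.0, -58.0]
force: [-1.0, -0.4, -4.0]
width: 0.203
gripper_force: 49.0
```

arm_command(plan=[[[-0.117,0.072,0,0,0,0,5],[-0.234,0.144,0,0,0,0,5],[-0.351,0.217,0,0,0,0,5],[-0.468,0.289,0,0,0,0,5],[-0.58,0.358,0,0,0,0,5],[-0.69,0.426,0,0,0,0,5],[-0.79,0.488,0,0,0,0,5],[-0.87,0.537,0,0,0,0,5],[-0.92,0.568,0,0,0,0,5],[-0.936,0.578,0,0,0,0,5],[-0.936,0.578,0,0,0,0,5],[-0.936,0.578,0,0,0,0,5]]])

```text
clock: 13.28
position: [0.3849, 0.3508, 0.3631]
tcp_rot: [-180.0, -0.0, -58.0]
force: [0.5, -0.7, -4.5]
width: 0.195
gripper_force: 49.0
```

arm_command(plan=[[[0,0,-0.03,0,0,0,5],[0,0,-0.09,0,0,0,5],[0,0,-0.18,0,0,0,5],[0,0,-0.28,0,0,0,5],[0,0,-0.38,0,0,0,5],[0,0,-0.48,0,0,0,5],[0,0,-0.58,0,0,0,5],[0,0,-0.68,0,0,0,5],[0,0,-0.78,0,0,0,5],[0,0,-0.88,0,0,0,5],[0,0,-0.97,0,0,0,5],[0,0,-1,0,0,0,5]]])

```text
clock: 14.28
position: [0.3843, 0.3504, 0.2815]
tcp_rot: [179.9, -0.0, -58.0]
force: [-0.6, -0.4, -4.6]
width: 0.202
gripper_force: 48.9
```

arm_command(plan=[[[0,0,-0.08,0,0,0,5],[0,0,-0.17,0,0,0,5],[0,0,-0.26,0,0,0,5],[0,0,-0.35,0,0,0,5],[0,0,-0.44,0,0,0,5],[0,0,-0.53,0,0,0,5],[0,0,-0.61,0,0,0,5],[0,0,-0.68,0,0,0,5],[0,0,-0.73,0,0,0,5],[0,0,-0.75,0,0,0,5],[0,0,-0.75,0,0,0,5],[0,0,-0.75,0,0,0,5]]])

```text
clock: 15.28
position: [0.3849, 0.351, 0.2234]
tcp_rot: [-180.0, 0.0, -58.0]
force: [-0.6, 0.2, -3.7]
width: 0.201
gripper_force: 49.0
```

```bash
python3 - <<'E'
from h import *
import cv2
o=bot.get_obs();print(o["position"],o["tcp_rot"],o["force"])
w=vision.snapshot("wrist")[:,:,::-1];s=vision.snapshot("scene")[:,:,::-1]
cv2.imwrite("pics/w5f.png",w)
a=w[60:360,130:470]
b=cv2.resize(s[160:300,290:430],(300,300),interpolation=cv2.INTER_CUBIC)
cv2.imwrite("pics/c6.png",np.hstack([a,b]))
E
```

```text
[0.38490242 0.35100376 0.22335719] [-1.79968034e+02  1.62638755e-03 -5.79618541e+01] [-0.59836469  0.19332662 -3.71127661]
```

View pics/c6.png

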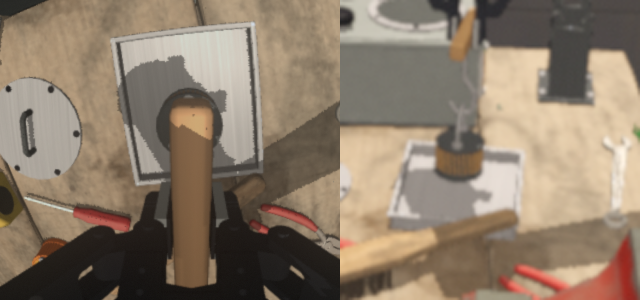

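The element hangs upright over the middle of the tray. Lowering slowly to touch down.

arm_command(plan=[[[0,0,-0.05,0,0,0,5],[0,0,-0.11,0,0,0,5],[0,0,-0.17,0,0,0,5],[0,0,-0.22,0,0,0,5],[0,0,-0.26,0,0,0,5],[0,0,-0.3,0,0,0,5],[0,0,-0.33,0,0,0,5],[0,0,-0.35,0,0,0,5],[0,0,-0.36,0,0,0,5],[0,0,-0.37,0,0,0,5],[0,0,-0.38,0,0,0,5],[0,0,-0.39,0,0,0,5]]])

```text
clock: 16.38
position: [0.3848, 0.3509, 0.192]
tcp_rot: [-180.0, 0.0, -58.0]
force: [0.1, -0.8, -3.6]
width: 0.2
gripper_force: 49.0
```

arm_command(plan=[[[0,0,-0.01,0,0,0,5],[0,0,-0.02,0,0,0,5],[0,0,-0.03,0,0,0,5],[0,0,-0.04,0,0,0,5],[0,0,-0.05,0,0,0,5],[0,0,-0.06,0,0,0,5],[0,0,-0.07,0,0,0,5],[0,0,-0.08,0,0,0,5],[0,0,-0.08,0,0,0,5],[0,0,-0.08,0,0,0,5]]])

```text
clock: 17.22
position: [0.3849, 0.3509, 0.1857]
tcp_rot: [-180.0, 0.0, -58.0]
force: [0.9, 0.5, -3.1]
width: 0.199
gripper_force: 49.4
```

arm_command(plan=[[[0,0,-0.01,0,0,0,5],[0,0,-0.02,0,0,0,5],[0,0,-0.03,0,0,0,5],[0,0,-0.04,0,0,0,5],[0,0,-0.05,0,0,0,5],[0,0,-0.06,0,0,0,5],[0,0,-0.07,0,0,0,5],[0,0,-0.08,0,0,0,5],[0,0,-0.08,0,0,0,5],[0,0,-0.08,0,0,0,5]]])

```text
clock: 18.05
position: [0.3847, 0.3508, 0.1791]
tcp_rot: [180.0, -0.0, -58.0]
force: [0.4, 0.9, -1.7]
width: 0.203
gripper_force: 49.4
```

```bash
python3 - <<'E'
from h import *
f=[]
for i in range(6):
    w=vision.snapshot("wrist"); o=bot.get_obs(); f.append(o["force"])
print(np.mean(f,0),o["position"])
E
```

```text
[-0.25409592 -0.30484874 -2.08620374] [0.38473149 0.35086151 0.17916229]
```

arm_command(plan=[[[0,0,-0.04,0,0,0,5],[0,0,-0.08,0,0,0,5],[0,0,-0.12,0,0,0,5],[0,0,-0.15,0,0,0,5],[0,0,-0.16,0,0,0,5],[0,0,-0.16,0,0,0,5]]])

```text
clock: 18.85
position: [0.3846, 0.3506, 0.1659]
tcp_rot: [180.0, -0.0, -58.0]
force: [0.0, -0.1, -1.5]
width: 0.201
gripper_force: 49.4
```

arm_command(plan=[[[-0.02,-0.012,0,0,0,0,5],[-0.06,-0.037,0,0,0,0,5],[-0.11,-0.069,0,0,0,0,5],[-0.16,-0.1,0,0,0,0,5],[-0.21,-0.131,0,0,0,0,5],[-0.26,-0.162,0,0,0,0,5],[-0.297,-0.185,0,0,0,0,5],[-0.297,-0.185,0,0,0,0,5],[-0.297,-0.185,0,0,0,0,5]]])

```text
clock: 19.6
position: [0.3608, 0.3361, 0.1665]
tcp_rot: [-180.0, 0.0, -57.9]
force: [-0.2, 0.1, -1.7]
width: 0.202
gripper_force: 49.4
```

```bash
python3 - <<'E'
from h import *
import cv2
o=bot.get_obs();print(o["position"],o["tcp_rot"],o["force"])
w=vision.snapshot("wrist")[:,:,::-1];s=vision.snapshot("scene")[:,:,::-1]
a=cv2.resize(w[80:320,180:340],(400,600),interpolation=cv2.INTER_CUBIC)
b=cv2.resize(s[150:300,300:400],(400,600),interpolation=cv2.INTER_CUBIC)
cv2.imwrite("pics/c7.png",(255*(np.hstack([a,b])/255.)**.7).astype(np.uint8))
E
```

```text
[0.3608347  0.33607486 0.16651639] [-1.79973233e+02  1.01349354e-02 -5.79488384e+01] [-0.17374904  0.11773031 -1.65256477]
```

View pics/c7.png

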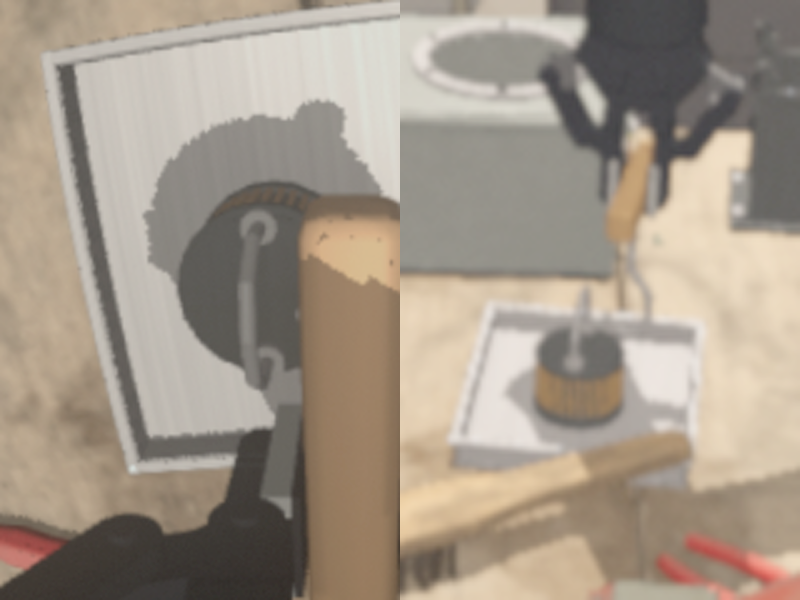

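Unhooked: the hook is clear of the bail and the element stands upright in the tray. Raising and returning to the rest.

arm_command(plan=[[[0,0,0.1,0,0,0,5],[0,0,0.3,0,0,0,5],[0,0,0.55,0,0,0,5],[0,0,0.8,0,0,0,5],[0,0,1,0,0,0,5]]])

```text
clock: 20.12
position: [0.3615, 0.3364, 0.2485]
tcp_rot: [-179.9, 0.0, -58.0]
force: [0.3, -0.3, -1.7]
width: 0.203
gripper_force: 49.4
```

arm_command(plan=[[[0,0,0.25,0,0,0,5],[0,0,0.5,0,0,0,5],[0,0,0.67,0,0,0,5],[0,0,0.67,0,0,0,5]]])

```text
clock: 20.45
position: [0.3622, 0.3373, 0.3039]
tcp_rot: [-179.6, 0.1, -58.0]
force: [-0.0, 1.1, -1.8]
width: 0.204
gripper_force: 49.5
```

arm_command(plan=[[[0.04,-0.1,0,0,0,0,5],[0.11,-0.3,0,0,0,0.006,5],[0.2,-0.53,0,0,0,0.012,5],[0.285,-0.76,0,0,0,0.017,5],[0.373,-1,0,0,0,0.0215,5]]])

```text
clock: 20.87
position: [0.3904, 0.2542, 0.2983]
tcp_rot: [179.8, -0.0, -56.0]
force: [0.4, -0.3, -2.6]
width: 0.2
gripper_force: 49.5
```

arm_command(plan=[[[0.093,-0.25,0,0,0,0.005,5],[0.187,-0.5,0,0,0,0.011,5],[0.28,-0.75,0,0,0,0.016,5],[0.373,-1,0,0,0,0.0215,5]]])

```text
clock: 21.2
position: [0.4201, 0.174, 0.2984]
tcp_rot: [179.8, 0.0, -54.1]
force: [0.6, -0.4, -1.0]
width: 0.2
gripper_force: 49.5
```

arm_command(plan=[[[0.093,-0.25,0,0,0,0.005,5],[0.187,-0.5,0,0,0,0.011,5],[0.28,-0.75,0,0,0,0.016,5],[0.373,-1,0,0,0,0.0215,5]]])

```text
clock: 21.53
position: [0.4498, 0.0941, 0.2983]
tcp_rot: [179.8, 0.0, -52.2]
force: [0.1, 0.7, -1.5]
width: 0.197
gripper_force: 49.5
```

arm_command(plan=[[[0.093,-0.25,0,0,0,0.005,5],[0.187,-0.5,0,0,0,0.011,5],[0.27,-0.72,0,0,0,0.016,5],[0.34,-0.9,0,0,0,0.02,5],[0.373,-1,0,0,0,0.0215,5],[0.373,-1,0,0,0,0.0215,5],[0.373,-1,0,0,0,0.0215,5],[0.373,-1,0,0,0,0.0215,5]]])

```text
clock: 22.2
position: [0.4799, 0.0164, 0.2994]
tcp_rot: [180.0, 0.0, -50.2]
force: [0.7, -0.0, -1.3]
width: 0.203
gripper_force: 49.5
```

arm_command(plan=[[[0,0,-0.15,0,0,0,5],[0,0,-0.35,0,0,0,5],[0,0,-0.58,0,0,0,5],[0,0,-0.8,0,0,0,5],[0,0,-1,0,0,0,5]]])

```text
clock: 22.62
position: [0.4797, 0.0169, 0.219]
tcp_rot: [180.0, 0.0, -50.1]
force: [0.7, 0.0, -1.5]
width: 0.202
gripper_force: 49.5
```

arm_command(plan=[[[0,0,-0.2,0,0,0,5],[0,0,-0.4,0,0,0,5],[0,0,-0.6,0,0,0,5],[0,0,-0.8,0,0,0,5],[0,0,-0.9,0,0,0,5],[0,0,-0.95,0,0,0,5],[0,0,-0.95,0,0,0,5]]])

```text
clock: 23.2
position: [0.48, 0.0164, 0.1434]
tcp_rot: [179.9, 0.0, -50.2]
force: [-0.2, 1.3, -1.4]
width: 0.198
gripper_force: 49.4
```

arm_command(plan=[[[0,0,-0.04,0,0,0,5],[0,0,-0.08,0,0,0,5],[0,0,-0.12,0,0,0,5],[0,0,-0.15,0,0,0,5],[0,0,-0.18,0,0,0,5],[0,0,-0.2,0,0,0,5],[0,0,-0.2,0,0,0,5],[0,0,-0.2,0,0,0,5]]])

```text
clock: 23.87
position: [0.4804, 0.016, 0.1279]
tcp_rot: [180.0, -0.0, -50.2]
force: [0.6, -1.1, -2.0]
width: 0.199
gripper_force: 49.4
```

arm_command(plan=[[[0,0,-0.01,0,0,0,5],[0,0,-0.015,0,0,0,5],[0,0,-0.015,0,0,0,5],[0,0,-0.015,0,0,0,5]]])

```text
clock: 24.2
position: [0.4803, 0.016, 0.1268]
tcp_rot: [-180.0, -0.0, -50.2]
force: [-0.5, -0.2, -1.6]
width: 0.198
gripper_force: 49.4
```

arm_command(plan=[[[0,0,0,0,0,0,25],[0,0,0,0,0,0,30],[0,0,0,0,0,0,45],[0,0,0,0,0,0,60],[0,0,0,0,0,0,60],[0,0,0,0,0,0,60],[0,0,0,0,0,0,60],[0,0,0,0,0,0,60]]])

```text
clock: 24.87
position: [0.4803, 0.016, 0.1267]
tcp_rot: [180.0, -0.0, -50.2]
force: [0.2, 0.3, -0.7]
width: 0.701
gripper_force: 0.0
```

arm_command(plan=[[[0,0,0.1,0,0,0,60],[0,0,0.3,0,0,0,60],[0,0,0.6,0,0,0,60],[0,0,1,0,0,0,60],[0,0,1,0,0,0,60]]])

```text
clock: 25.28
position: [0.484, 0.0167, 0.2133]
tcp_rot: [-179.4, -0.4, -50.1]
force: [1.1, 0.2, 0.2]
width: 0.703
gripper_force: 0.0
```

arm_command(plan=[[[0,0,0.3,0,0,0,60],[0,0,0.6,0,0,0,60],[0,0,0.6,0,0,0,60],[0,0,0.6,0,0,0,60]]])

```text
clock: 25.62
position: [0.481, 0.0163, 0.2566]
tcp_rot: [-179.8, -0.1, -50.2]
force: [-0.0, -0.6, 0.3]
width: 0.701
gripper_force: 0.0
```

```bash
python3 - <<'E'
from h import *
import cv2
o=bot.get_obs();print(o["position"],o["force"])
w=vision.snapshot("wrist")[:,:,::-1];s=vision.snapshot("scene")[:,:,::-1];t=vision.snapshot("top")[:,:,::-1]
r=lambda x:cv2.resize(x,(260,400),interpolation=cv2.INTER_CUBIC)
cv2.imwrite("pics/c8.png",np.hstack([r(w[60:260,260:390]),r(s[140:300,315:419]),r(t[180:300,272:350])]))
E
```

```text
[0.48100422 0.01626502 0.2565589 ] [-0.02124262 -0.5765191   0.32900288]
```

View pics/c8.png

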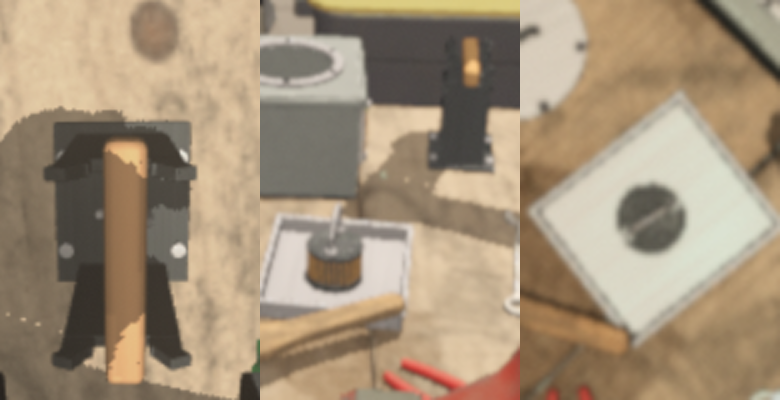

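The hook hangs in its rest (left and middle panels). The element stands upright in the tray (right panel, about (652,218)) and the gripper is clear.

```bash
python3 -c "
from workcell import bot
print(bot.finish_job())"
```

```text
the job is handed in; nothing more can be done
None
```

The filter element stands upright and unhooked in the drip tray, the pull hook hangs back in its rest, the port cover was not touched, and the job was handed in at about 26 s on the robot's clock.

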